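# Draw the ceramic reference plate to its stops and latch it

## Robot

A 6-joint arm with a two-finger parallel gripper is mounted at the origin on the work surface. World frame = base frame: x ahead of the robot, y to its left, z up, the work surface at z = 0. Lengths are in m, angles in rad, forces in N, time in s.
With the tool pointing down it reaches from about 0.375 to 0.9 m from the base axis. Payload 3.1 kg.
Tool frame: the origin (TCP) lies on the front face of the gripper's body, between the roots of the fingers; the fingertips stand 70 mm ahead of it and the grasp point (between the pads) lies 51 mm ahead of it; z points along the fingers, y is the line along which they close (so a half turn about z gives the same grasp; the last joint's range is limited). The gripper opens to 87 mm and grips with 3 to 60 N. Pads are 19 mm wide; open, the fingers measure 117 mm over their backs; the gripper's body (75 mm by 190 mm) begins 51 mm behind the grasp point.
Start: joints at [1.151, 0.527, 1.433, -0, 1.181, -0.178], TCP at [0.15, 0.607, 0.292] pointing down, gripper open.
Joint ranges: [-3.08, 3.08], [-0.75, 2.2], [0.22, 2.44], [-1.43, 4.57], [0, 2.65], [-2.85, 2.85]. Speed limits (rad/s): [2.79, 2.79, 3.14, 3.14, 3.14, 3.14].

## Interface

Orientations are given as a unit quaternion [x, y, z, w].
In Python, from rig import robot, cams, ticket gives the robot as it stands. The module is installed in compiled form; this text tells all that it offers.
- The arm moves only by the shell command python3 -m crank 'ROWS' [FORCE]. ROWS is JSON, a list of rows, each a list of 7 numbers: the shift along the tool's x, y, z in cm, then the turn, a rotation vector about the tool's x, y, z in rad, then the closure, from 0 (fully open) to 1 (shut). A call has 1 to 5 rows; each row shifts and turns the commanded pose from where the row before left it, along the tool's axes as they then stand; what a row does not reach is not made up. A row lasts 1/8 s, in which the tool goes at most 62.5 mm and 10.7 degrees, less where a joint would pass 70% of its speed; a pose out of reach is approached as far as the arm can. A call is refused whole if a number of a shift passes 6.25 or a number of a turn 0.188, either way. A call with a gripper value outside its range is refused whole. The fingers move at their own pace and stop on an object; FORCE is the grip in N (left out, the last holds). Time passes only in rows, so rows that do not move let the fingers close. It gives the time, the measured TCP pose, the force, the opening and the grip force at its end, in the units of the state.
- robot.get_obs(): the state, without advancing time (a new reading comes with each control period).
- cams.camera(name): name is "side" or "top" or "wrist"; returns the picture (420x560x3 uint8, red, green, blue); there is no depth.
- cams.camera_info(name): a dict with "intrinsics" (3x3 intrinsics, pixels), "pose" (4x4, takes a point from camera to world coordinates). Camera axes: x right, y down, z forward; pixel columns grow to the right and rows downward; lengths in m; the calibration is good to about 2 mm. A picture is of the moment at which its call begins: read the wrist's pose just before it. camera_info takes no time and is no camera call; for the wrist camera it gives the pose at the moment of the call.
- ticket.hand_in(): hands the job in; it is judged then, once.
The state is a dict: "time": time; "q": joint angles; "joint_velocities": joint speeds; "joint_torque": joint torques, N m; "position": TCP position; "tool_rot": TCP orientation; "ft_force": force on the tool from outside, world axes, zero at the start; "moment": the same for the moment, N m; "grip_width": finger opening in m; "grip_force": force on a finger pad.
Only numpy, scipy, OpenCV 4.12 (cv2) and the standard library are available. Lean on these libraries where they do the work, as an engineer would, in place of code of your own. Each camera call takes 0.05 s, during which the arm holds its last target. There are 200 camera calls.

## Task

Draw the white ceramic plate in the guide tray toward you by pressing gently on its top, keeping it flat in the channel, until its front edge rests against the two stops. Then slide the latch with the black knob fully across behind it. The ceramic is brittle, so never press it hard, and leave the other things on the bench where they are.

Things in the scene. Friction and masses are not known exactly. Their poses are not given: they have to be found in the camera images.
- tray: fixed dark metal guide tray on the table. Origin: on the table, below the inner face of the two stops, on the channel's centre line; x runs along the channel away from the robot, y left, z up. Base x -15 to 260, y -105 to 60 mm, 30 mm high. Channel floor at z 30, 62 mm wide, between black fences 20 wide whose tops (z 37) are just below the plate's, so it cannot be gripped by its sides
- stops (a point): on the channel floor, midway between the two stops, at their inner face (30 mm above the tray's origin, same axes). The stops are blocks at tray x -10 to 0 mm, y +/-20 mm, 14 mm wide, tops at z 42 mm; the plate's front edge rests against them when home
- bridge (a point): middle of the top (z 59 mm) of the low bridge that spans the channel at tray x 140 to 190 mm, y -51 to 51 mm; the plate's rear lies under it at the start. Behind it, from x 195 mm, stands the black laser head, 150 mm tall
- plate: loose white ceramic plate 110 (along x) x 60 x 8 mm, about 200 g, flat in the tray's channel, its matt top at z 38 mm. Origin: centre of its underside, axes as the tray's. A spring plunger in the left fence presses it sideways with about 5 N. Pressed on top with about 7 to 12 N it can be drawn along; a lighter touch may slip. It breaks if pressed with more than 25 N
- plate_front (a point): middle of the plate's front (robot-side) upper edge, 55 mm from the plate's origin; at tray x 0 when home
- latch (a joint): travel in m of the steel latch bar on the right side of the tray: near 0 drawn back, 0.034 fully across (end stop). It slides along tray +y (left), about 1.5 N of friction, and stays where left. The bar (tray x 112.5 to 121.5 mm) passes behind the plate's rear edge only when the plate is home (2.5 mm of room)
- latch_knob (a point): middle of the top of the latch bar's upright black knob, a cylinder 18 mm across and 26 mm tall, top 70 mm and underside 44 mm above the table; moves with the bar (tray x 117 mm; y -75 mm drawn back, -41 mm fully across)
- accelerometer: steel accelerometer capsule, 22 mm across, 29 tall, standing on the bridge; origin centre of underside
- small_plate: bystander: a smaller white ceramic plate 70 x 45 x 8 mm lying loose on the table beside the tray; origin centre of underside
- screw_jar: bystander: clear jar, 48 mm across, 55 tall, left of the tray; origin centre of underside
- driver: bystander: screwdriver 170 mm long lying right of the tray; origin near its middle
- brass_mass: bystander: brass cylinder 32 mm across, 35 tall; origin centre of underside
- speaker: bystander: black round speaker, 124 mm across, 36 tall; origin centre of underside
- lens_mount: bystander: lens on a post and square foot, about 106 mm tall; origin centre of underside
Not all that is in view belongs to the job. Leave any green look-alike of the plate alone.

How it is judged:
By the outcome, as a careful person would: the job done as asked, in the order asked, and still so for the second after the job is handed in, with the robot touching nothing.
It also fails if it takes over 58 s, if anything falls off the work surface, if the arm or the gripper's body presses on something with over 40 N, if the wrist force passes 120 N, or if a joint passes its speed limit or range.

## Working session

There is one attempt and no reset: what is moved stays moved. The work goes in short steps, Python scripts to look and compute and a shell command to move; the robot and the scene stay as the last step left them, time stands still between calls to the robot, and variables do not carry over. Pictures are saved under pics/ and viewed, at most 10 in all, crops included, and the job is handed in when it is done.

```bash
mkdir -p pics; python3 - <<'E'
from rig import robot,cams
import cv2,numpy as np
o=robot.get_obs();print({k:np.round(v,3) for k,v in o.items()})
ims=[]
for n in["side","top"]:
    im=cams.camera(n);cv2.imwrite(f"pics/{n}0.png",im[:,:,::-1]);i=cams.camera_info(n);print(n,np.round(i["intrinsics"],1).tolist(),np.round(i["pose"],3).tolist())
E
```

```text
{'time': np.float64(0.0), 'q': array([ 1.151,  0.528,  1.434, -0.   ,  1.181, -0.179]), 'joint_velocities': array([-0.001,  0.   , -0.001, -0.   ,  0.001,  0.   ]), 'joint_torque': array([ 1.0000e-03, -4.4004e+01, -1.7659e+01,  6.3000e-02,  5.8000e-02,
       -0.0000e+00]), 'position': array([0.149, 0.606, 0.291]), 'tool_rot': array([ 0.121,  0.993, -0.001, -0.   ]), 'ft_force': array([-0.299, -0.19 , -0.017]), 'moment': array([0.07 , 0.027, 0.009]), 'grip_force': np.float64(0.0), 'grip_width': np.float64(0.087)}
side [[451.7, 0.0, 277.4], [0.0, 451.7, 211.2], [0.0, 0.0, 1.0]] [[-0.982, -0.142, 0.122, 0.338], [-0.186, 0.682, -0.707, 0.905], [0.017, -0.717, -0.696, 1.028], [0.0, 0.0, 0.0, 1.0]]
top [[395.2, 0.0, 282.8], [0.0, 395.2, 210.7], [0.0, 0.0, 1.0]] [[0.021, -0.997, 0.08, 0.42], [-1.0, -0.021, 0.001, -0.03], [0.001, -0.08, -0.997, 1.34], [0.0, 0.0, 0.0, 1.0]]
```

View pics/top0.png

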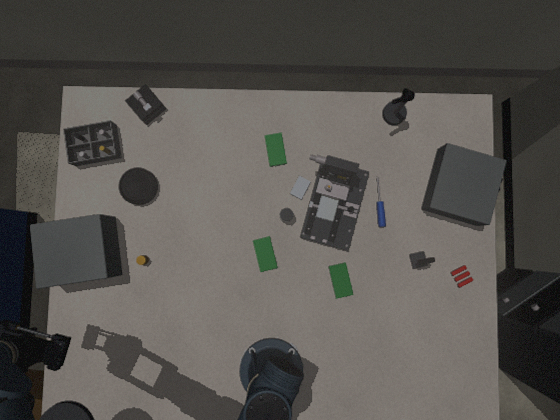

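View pics/side0.png

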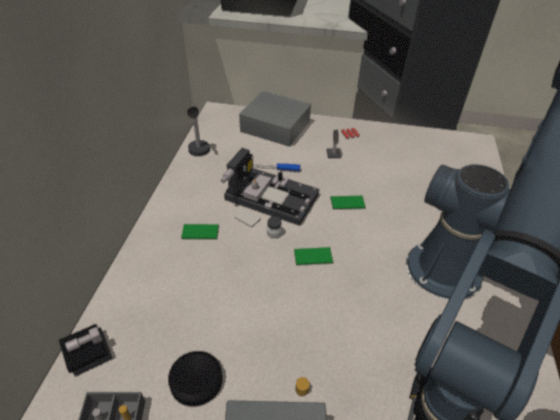

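Top view: tray at about (335,205), turned about 15°; white plate at (327,208), knob near (350,209). The side view shows the same tray near (270,190).

```bash
cat > h.py <<'E'
import numpy as np,cv2
from rig import robot,cams
def ray(info,px,z):
    K,T=info["intrinsics"],info["pose"]; d=T[:3,:3]@np.linalg.solve(K,[px[0],px[1],1.]); c=T[:3,3]
    return c+d*(z-c[2])/d[2]
def blob(im,near,lo,hi,box=60):
    m=cv2.inRange(im,lo,hi); cs,_=cv2.findContours(m,cv2.RETR_EXTERNAL,cv2.CHAIN_APPROX_NONE)
    cs=[c for c in cs if cv2.contourArea(c)>30]
    return min(cs,key=lambda c:-cv2.pointPolygonTest(c,near,True))
E
python3 - <<'E'
from h import *
im=cv2.imread("pics/top0.png")
cv2.imwrite("pics/top0c.png",cv2.resize(im[145:260,290:400],None,fx=5,fy=5,interpolation=cv2.INTER_CUBIC))
i=cams.camera_info("top")
print(im[208,327],im[240,350])
c=blob(im,(327,208),(150,150,150),(255,255,255));r=cv2.minAreaRect(c);b=cv2.boxPoints(r)
print(r);[print(p,ray(i,p,.038).round(4)) for p in b]
E
```

```text
[129 128 126] [56 56 58]Traceback (most recent call last):
  File "<stdin>", line 6, in <module>
  File "h.py", line 9, in blob
    return min(cs,key=lambda c:-cv2.pointPolygonTest(c,near,True))
ValueError: min() iterable argument is empty
```

View pics/top0c.png

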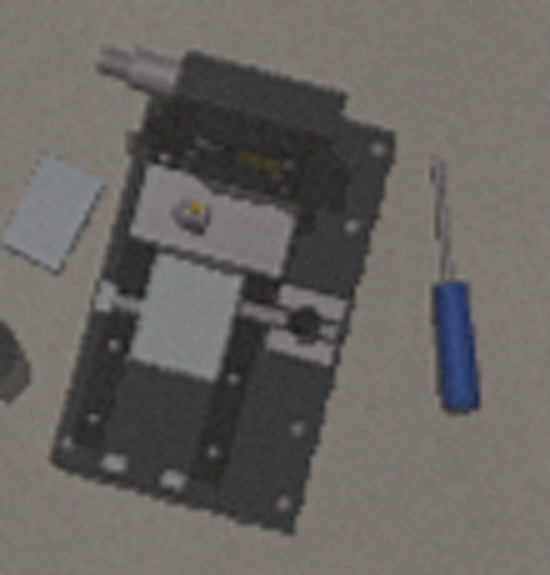

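Crop (5x): stops at (115,463) and (174,480), plate front edge (131,360)–(208,380), bridge above with capsule at (192,212), knob at (303,322), tray corners (52,462), (293,530), (395,130).

```bash
python3 - <<'E'
from h import *
from scipy.optimize import least_squares
i=cams.camera_info("top")
P=lambda u,v,z: ray(i,(290+u/5-.4,145+v/5-.4),z)
obs=[((52,462),.030,(-.015,.06)),((293,530),.030,(-.015,-.105)),((395,130),.03,(.26,-.105)),((115,463),.042,(-.005,.02)),((174,480),.042,(-.005,-.02)),((303,322),.07,(.117,-.075))]
W=np.array([P(*p,z)[:2] for p,z,_ in obs]);M=np.array([m for *_,m in obs])
R=lambda a:np.array([[np.cos(a),-np.sin(a)],[np.sin(a),np.cos(a)]])
s=least_squares(lambda v:(M@R(v[2]).T+v[:2]-W).ravel(),[.5,-.1,-.25]);v=s.x
print("tray",v.round(4),np.degrees(v[2]),(s.fun.reshape(-1,2)*1000).round(1).tolist())
inv=lambda w:(w[:2]-v[:2])@R(v[2])
for p in[(131,360),(208,380),(152,252),(244,278)]:print("plate",inv(P(*p,.038)).round(4))
print("acc",inv(P(192,212,.088)))
for n,m in dict(start=(.075,0),home=(0,0),knob=(.117,-.075)).items():print(n,(np.array(m)@R(v[2]).T+v[:2]).round(4))
print(np.round(cams.camera_info("wrist")["pose"],3))
E
```

```text
tray [ 0.4388 -0.1483 -0.2437] -13.962566991585422 [[-0.9, 1.0], [0.8, 0.6], [-0.7, 0.6], [-0.8, 0.6], [-0.2, 0.5], [1.8, -3.3]]
plate [0.0644 0.0265]
plate [ 0.0649 -0.0259]
plate [0.1374 0.0314]
plate [ 0.1366 -0.0318]
acc [0.16192262 0.01631239]
start [ 0.5116 -0.1664]
home [ 0.4388 -0.1483]
knob [ 0.5343 -0.2493]
[[ 0.238  0.933  0.271  0.076]
 [ 0.971 -0.228 -0.068  0.625]
 [-0.002  0.279 -0.96   0.384]
 [ 0.     0.     0.     1.   ]]
```

```bash
R='[-3.65,-4.41,0,0,0,0,1]'; python3 -m crank '[[-3.65,-4.41,0,0,0,0,1],[-3.65,-4.41,0,0,0,0,1],[-3.65,-4.41,0,0,0,0,1],[-3.65,-4.41,0,0,0,0,1],[-3.65,-4.41,0,0,0,0,1]]' 10
python3 -m crank '[[-3.65,-4.41,0,0,0,0,1],[-3.65,-4.41,0,0,0,0,1],[-3.65,-4.41,0,0,0,0,1],[-3.65,-4.41,0,0,0,0,1],[-3.65,-4.41,0,0,0,0,1]]'
python3 -m crank '[[-3.65,-4.41,0,0,0,0,1],[-3.65,-4.41,0,0,0,0,1],[-3.65,-4.41,0,0,0,0,1],[-3.65,-4.41,0,0,0,0,1],[-3.65,-4.41,0,0,0,0,1]]'
python3 -m crank '[[0,0,0,0,0,0,1],[0,0,0,0,0,0,1]]'
cat >>h.py <<'E'
V=np.array([.4388,-.1483]);A=-.2437
Ra=lambda a=A:np.array([[np.cos(a),-np.sin(a)],[np.sin(a),np.cos(a)]])
tray=lambda w:(np.asarray(w)[:2]-V)@Ra()*1000
def st():
    o=robot.get_obs();f=o["ft_force"];print("t",round(float(o["time"]),2),"tcp tray mm",tray(o["position"]).round(1),"z",(o["position"][2]*1000).round(1),"F tray",(f[:2]@Ra()).round(1),f[2].round(1),"q",o["tool_rot"].round(4),"w",round(float(o["grip_width"]),4))
E
python3 - <<'E'
from h import *
st();i=cams.camera_info("wrist");np.savez("w1.npz",K=i["intrinsics"],T=i["pose"]);im=cams.camera("wrist");cv2.imwrite("pics/w1.png",im[:,:,::-1]);st()
E
```

```text
time: 0.72
position: [0.2744, 0.3474, 0.2921]
tool_rot: [0.12, 0.993, -0.0, 0.0]
ft_force: [0.5, 0.5, 0.2]
grip_width: 0.0452
grip_force: 0.0
time: 1.35
position: [0.3989, 0.0894, 0.2923]
tool_rot: [0.121, 0.993, 0.0, 0.0]
ft_force: [1.1, -0.5, 0.3]
grip_width: 0.0018
grip_force: 0.0
time: 1.98
position: [0.5231, -0.1683, 0.2919]
tool_rot: [0.121, 0.993, 0.0, -0.0]
ft_force: [-0.7, 0.7, -0.1]
grip_width: 0.0007
grip_force: 0.0
time: 2.22
position: [0.522, -0.1661, 0.2915]
tool_rot: [0.121, 0.993, 0.001, -0.001]
ft_force: [-0.4, 0.4, 0.2]
grip_width: 0.0005
grip_force: 0.0
t 2.23 tcp tray mm [85.   2.8] z 291.5 F tray [-0.4  0.3] 0.2 q [ 1.210e-01  9.927e-01  7.000e-04 -1.200e-03] w 0.0005
t 2.27 tcp tray mm [84.7  3.4] z 291.7 F tray [-0.   0.3] -0.0 q [ 1.204e-01  9.927e-01  6.000e-04 -1.200e-03] w 0.0004
```

View pics/w1.png

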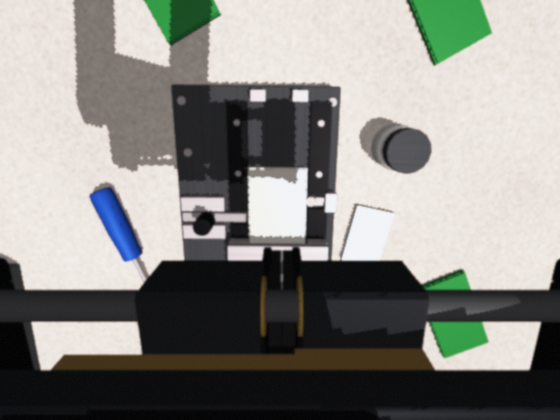

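Wrist view (robot side up): stops at (258,96), (300,96); plate front edge row 168, columns 249–307; knob top near (203,223); channel square to the image.

```bash
python3 - <<'E'
from h import *
d=np.load("w1.npz");i=dict(intrinsics=d["K"],pose=d["T"])
for n,p,z in [("stopL",(300,96),.042),("stopR",(258,96),.042),("front L",(307,168),.038),("front R",(249,168),.038),("knob",(203,224),.07),("trayL",(340,86),.03),("trayR",(173,86),.03),("bridge edge",(232,246),.059),("bridge edge",(327,246),.059),("knobbase",(203,221),.044)]:print(n,tray(ray(i,p,z)).round(1))
E
```

```text
stopL [-4.8 20.4]
stopR [ -4.7 -19.1]
front L [63.7 28.8]
front R [ 63.8 -29.5]
knob [112.6 -71.7]
trayL [-14.6  59.4]
trayR [ -14.2 -101.6]
bridge edge [139.5 -46.5]
bridge edge [139.3  49.2]
knobbase [117.9 -77.7]
```

```bash
python3 -m crank '[[0,-0.3,5.5,0,0,0,1],[0,0,5.5,0,0,0,1],[0,0,4.5,0,0,0,1],[0,0,1,0,0,0,1],[0,0,0,0,0,0,1]]' | grep -E 'pos|force'; python3 -c "
from h import *
st()"
```

```text
position: [0.5221, -0.1687, 0.1276]
ft_force: [0.4, 0.4, 0.6]
grip_force: 0.0
t 2.9 tcp tray mm [85.8  0.3] z 127.6 F tray [0.3 0.5] 0.6 q [ 1.200e-01  9.928e-01  1.000e-04 -2.000e-04] w 0.0008
```

```bash
g='pos|ft_'; python3 -m crank '[[0,0,0.8,0,0,0,1],[0,0,0.6,0,0,0,1],[0,0,0.3,0,0,0,1],[0,0,0,0,0,0,1]]' | grep -E $g; python3 -m crank '[[0,0,0.1,0,0,0,1],[0,0,0,0,0,0,1]]' | grep -E $g
```

```text
position: [0.522, -0.1695, 0.1103]
ft_force: [0.1, -0.6, 0.5]
position: [0.5221, -0.1695, 0.1093]
ft_force: [0.0, 0.6, -0.7]
```

```bash
g='pos|ft_'; python3 -m crank '[[0,0,0.1,0,0,0,1],[0,0,0,0,0,0,1]]' | grep -E $g; python3 -m crank '[[0,0,0.05,0,0,0,1],[0,0,0,0,0,0,1]]' | grep -E $g
```

```text
position: [0.5221, -0.1695, 0.1082]
ft_force: [0.5, -0.5, 0.1]
position: [0.5221, -0.1695, 0.1081]
ft_force: [-0.7, 0.7, 5.0]
```

```bash
g='pos|ft_'; python3 -m crank '[[0,0,0.03,0,0,0,1],[0,0,0,0,0,0,1]]' | grep -E $g;  python3 -c "
from h import *
st()"
```

```text
position: [0.5221, -0.1695, 0.1081]
ft_force: [-1.2, 1.2, 7.2]
t 4.4 tcp tray mm [85.9 -0.4] z 108.1 F tray [-1.4  0.9] 7.2 q [ 1.205e-01  9.927e-01 -1.000e-04  1.000e-04] w 0.0002
```

```bash
g='pos|ft_'; python3 -m crank '[[0,0,0.03,0,0,0,1],[0,0,0,0,0,0,1]]' | grep -E $g; python3 -m crank '[[0.2,0,0,0,0,0,1],[0.2,0,0,0,0,0,1],[0.2,0,0,0,0,0,1]]' | grep -E $g;  python3 -c "
from h import *
st()"
```

```text
position: [0.5221, -0.1695, 0.1081]
ft_force: [-0.9, 0.3, 9.1]
position: [0.5184, -0.1686, 0.1081]
ft_force: [5.3, 2.0, 6.9]
t 5.03 tcp tray mm [82.2 -0.5] z 108.1 F tray [4.6 3.2] 6.9 q [ 1.210e-01  9.927e-01 -7.000e-04  3.000e-03] w 0.0003
```

```bash
g='pos|ft_'; python3 -m crank '[[0.1,0,0.03,0,0,0,1],[0.3,0,0.01,0,0,0,1],[0.3,0,0,0,0,0,1],[0.3,0,0,0,0,0,1]]' | grep -E $g;  python3 - <<'E'
from h import *
st()
i=cams.camera_info("wrist");im=cams.camera("wrist")[:,:,::-1];cv2.imwrite("pics/w2.png",im)
E
```

```text
position: [0.5093, -0.1663, 0.1081]
ft_force: [5.5, 2.6, 8.1]
t 5.53 tcp tray mm [72.8 -0.4] z 108.1 F tray [4.7 3.9] 8.1 q [ 1.211e-01  9.926e-01 -8.000e-04  3.800e-03] w 0.0004
```

View pics/w2.png

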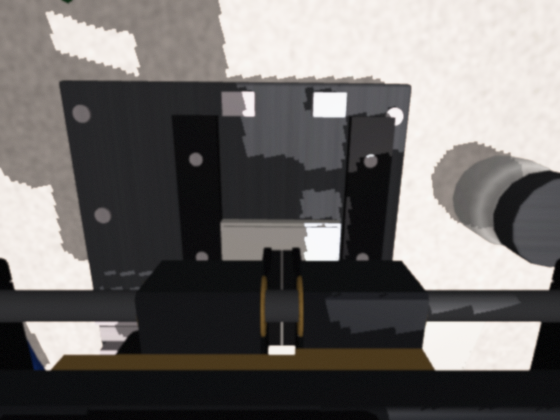

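The plate's front edge is visible at row ~221 (cols 222–341), stops' inner faces at row ~116.

```bash
python3 - <<'E'
from h import *
i=cams.camera_info("wrist")
for p in[(222,219),(222,226),(341,226)]:print(tray(ray(i,p,.038)).round(1))
E
```

```text
[ 47.9 -29.7]
[ 51.6 -29.8]
[51.4 29.1]
```

The plate follows without slip (64→51 mm). Continuing.

```bash
g='pos|ft_'; python3 -m crank '[[0.3,0,0,0,0,0,1],[0.3,0,0,0,0,0,1],[0.3,0,0,0,0,0,1],[0.3,0,0,0,0,0,1],[0.3,0,0,0,0,0,1]]' | grep -E $g;  python3 -c "
from h import *
st()"
```

```text
position: [0.4948, -0.1625, 0.1081]
ft_force: [5.8, 3.1, 9.4]
t 6.2 tcp tray mm [57.8 -0.3] z 108.1 F tray [4.8 4.4] 9.4 q [ 1.212e-01  9.926e-01 -7.000e-04  3.800e-03] w 0.0008
```

```bash
g='pos|ft_'; python3 -m crank '[[0.3,0,0,0,0,0,1],[0.3,0,0,0,0,0,1],[0.3,0,-0.01,0,0,0,1],[0.3,0,0,0,0,0,1],[0.3,0,0,0,0,0,1]]' | grep -E $g;python3 -m crank '[[0.3,0,0,0,0,0,1],[0.3,0,0,0,0,0,1],[0.3,0,-0.01,0,0,0,1],[0.2,0,0,0,0,0,1]]' | grep -E $g;  python3 - <<'E'
from h import *
st()
i=cams.camera_info("wrist");im=cams.camera("wrist")[:,:,::-1];cv2.imwrite("pics/w3.png",im)
np.savez("w3.npz",K=i["intrinsics"],T=i["pose"])
E
```

```text
position: [0.4802, -0.1588, 0.1081]
ft_force: [5.1, 4.4, 9.6]
position: [0.4692, -0.156, 0.1081]
ft_force: [5.3, 4.8, 8.9]
t 7.33 tcp tray mm [31.4 -0.1] z 108.1 F tray [4.  5.9] 8.9 q [ 1.213e-01  9.926e-01 -5.000e-04  3.300e-03] w 0.0004
```

View pics/w3.png

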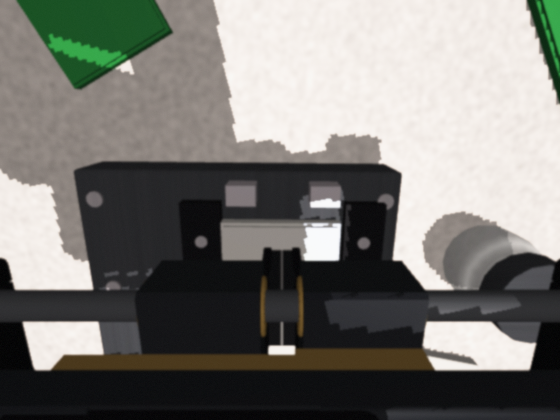

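The plate edge is still at row ~221 relative to the fingers, so no slip; about 10 mm remain to the stops (row ~207).

```bash
g='pos|ft_'; python3 -m crank '[[0.25,0,0,0,0,0,1],[0.25,0,0,0,0,0,1],[0.2,0,0,0,0,0,1],[0,0,0,0,0,0,1]]' | grep -E $g; python3 -m crank '[[0.1,0,0,0,0,0,1],[0.1,0,0,0,0,0,1]]' | grep -E $g;python3 -m crank '[[0.1,0,0,0,0,0,1],[0,0,0,0,0,0,1]]' | grep -E $g;  python3 -c "
from h import *
st()"
```

```text
position: [0.462, -0.1543, 0.1081]
ft_force: [5.0, 5.0, 10.4]
position: [0.4606, -0.1539, 0.1081]
ft_force: [6.6, 5.5, 9.1]
position: [0.4593, -0.1536, 0.1081]
ft_force: [5.8, 5.3, 9.8]
t 8.38 tcp tray mm [21.2 -0.2] z 108.1 F tray [4.3 6.5] 9.8 q [ 1.212e-01  9.926e-01 -5.000e-04  3.000e-03] w 0.0005
```

```bash
for k in 1 2 3; do python3 -m crank '[[0.08,0,0,0,0,0,1],[0,0,0,0,0,0,1]]' >/dev/null; python3 -c "
from h import *
st()"; done
```

```text
t 8.62 tcp tray mm [20.9 -0.3] z 108.1 F tray [4.3 5.7] 9.5 q [ 1.212e-01  9.926e-01 -7.000e-04  3.500e-03] w 0.0005
t 8.88 tcp tray mm [20.4 -0.7] z 108.1 F tray [4.6 5.3] 8.2 q [ 0.1212  0.9926 -0.0011  0.0039] w 0.0007
t 9.12 tcp tray mm [20.  -0.9] z 108.1 F tray [5.3 3.7] 8.3 q [ 0.1211  0.9926 -0.0013  0.0043] w 0.0003
```

```bash
python3 -m crank '[[0.1,0,0,0,0,0,1],[0,0,0,0,0,0,1]]' >/dev/null; python3 - <<'E'
from h import *
st()
i=cams.camera_info("wrist");im=cams.camera("wrist")[:,:,::-1];cv2.imwrite("pics/w4.png",cv2.resize(im[170:270,180:400],None,fx=3.6,fy=3.6,interpolation=cv2.INTER_CUBIC))
np.savez("w4.npz",K=i["intrinsics"],T=i["pose"])
E
```

```text
t 9.38 tcp tray mm [19.3 -1.2] z 108.1 F tray [6.  3.7] 7.3 q [ 0.1211  0.9926 -0.0016  0.0047] w 0.0008
```

View pics/w4.png

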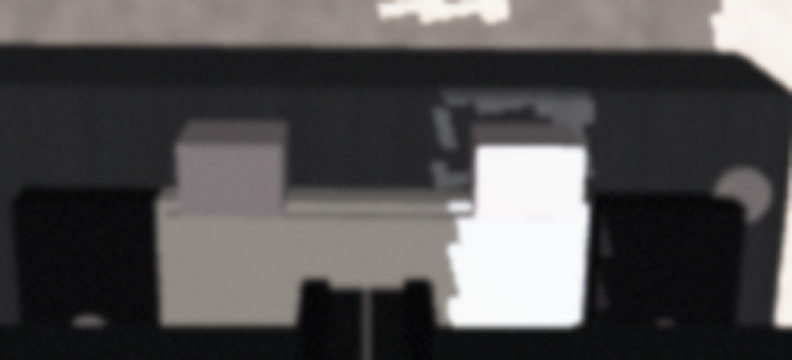

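Crop (3.6x): plate's upper front edge at row ~214, stops' inner edges at row ~212: apparently touching. Computing.

```bash
python3 - <<'E'
from h import *
d=np.load("w4.npz");i=dict(intrinsics=d["K"],pose=d["T"])
for n,p,z in[("plate",(380,214),.038),("plate L",(455,214),.038),("plate R",(295,214),.038),("stopR",(230,211),.042),("stopL",(530,211),.042),("stopR outer",(230,143),.042),("tray edge",(350,90),.03)]:print(n,tray(ray(i,(180+p[0]/3.6-.4,170+p[1]/3.6-.4),z)).round(1))
E
```

```text
plate [0.5 0.6]
plate L [ 0.5 10.9]
plate R [  0.5 -11.2]
stopR [ -1.3 -19.6]
stopL [-1.4 20.7]
stopR outer [-10.8 -19.4]
tray edge [-15.1  -3.7]
```

```bash
for k in 1 2; do python3 -m crank '[[0.1,0,0.025,0,0,0,1],[0,0,0,0,0,0,1]]' >/dev/null; python3 -c "
from h import *
st()"; done; python3 - <<'E'
from h import *
i=cams.camera_info("wrist");im=cams.camera("wrist")[:,:,::-1];cv2.imwrite("pics/w5.png",cv2.resize(im[170:270,180:400],None,fx=3.6,fy=3.6,interpolation=cv2.INTER_CUBIC))
g=im[:,:,1].astype(int)
for u in(265,270,280,290):
  c=g[220:236,u]; print(c.tolist())
o=cv2.imread("pics/w4.png")
E
```

```text
t 9.68 tcp tray mm [19.1 -1.2] z 108.1 F tray [7.2 5.3] 8.8 q [ 0.1213  0.9926 -0.0019  0.0056] w 0.0001
t 9.93 tcp tray mm [18.8 -1.3] z 108.1 F tray [7.5 5.8] 9.2 q [ 0.1214  0.9926 -0.0021  0.0065] w 0.0005
[39, 44, 59, 80, 90, 99, 115, 128, 128, 117, 115, 127, 136, 139, 138, 139]
[39, 45, 60, 81, 90, 98, 115, 129, 131, 122, 118, 128, 137, 140, 139, 138]
[37, 44, 59, 81, 89, 96, 110, 126, 131, 122, 117, 128, 137, 138, 138, 138]
[37, 39, 54, 76, 89, 95, 109, 127, 131, 120, 116, 127, 135, 138, 138, 139]
```

View pics/w5.png

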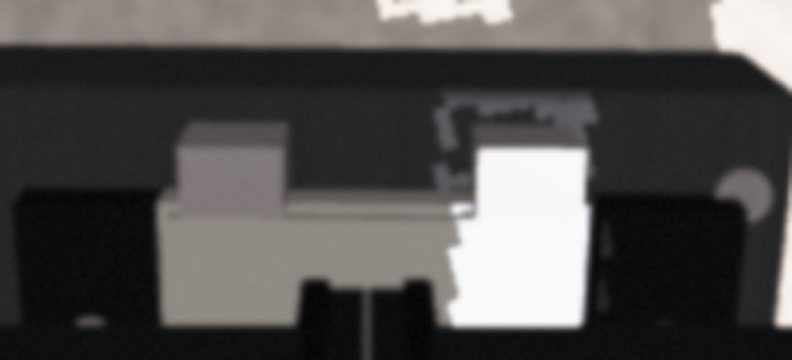

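Force rises while nothing moves on: the plate is against the stops. Lift and go to the right of the knob.

```bash
python3 -m crank '[[0,0,-0.3,0,0,0,1],[0,0,-3.7,0,0,0,1],[0,0,-4,0,0,0,1],[-3.3,-3.6,0,0,0,0,1],[-3.3,-3.6,0,0,0,0,1]]' >/dev/null;python3 -m crank '[[-3.3,-3.6,0,0,0,0,1],[0,0,0,0,0,0,1],[0,0,0,0,0,0,1]]' >/dev/null; python3 - <<'E'
from h import *
st()
i=cams.camera_info("wrist");im=cams.camera("wrist")[:,:,::-1];cv2.imwrite("pics/w6.png",im);np.savez("w6.npz",K=i["intrinsics"],T=i["pose"])
E
```

```text
t 10.97 tcp tray mm [ 110.8 -107.7] z 185.2 F tray [-0.5 -0.5] -0.5 q [ 0.1208  0.9927  0.0013 -0.0021] w 0.0004
```

View pics/w6.png

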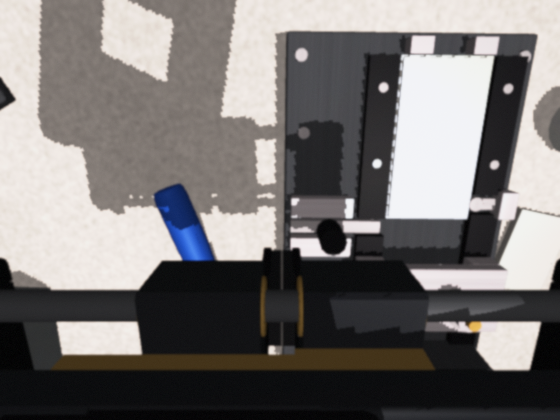

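The plate is home (front row 55 at the stops, rear row 219); the latch bar lies behind it at row ~227; knob top near (332,241).

```bash
python3 - <<'E'
from h import *
d=np.load("w6.npz");i=dict(intrinsics=d["K"],pose=d["T"])
for n,p,z in[("front",(447,55.5),.038),("rear",(430,219),.038),("knob",(332,242),.07),("stop",(422,53),.042)]:print(n,tray(ray(i,p,z)).round(1))
E
python3 -m crank '[[-0.6,-0.1,3.2,0,0,0,1],[0,0,2.9,0,0,0,1],[0,0,0.4,0,0,0,1],[0,0,0,0,0,0,1]]' |grep ft_; python3 -c "
from h import *
st()"
```

```text
front [ 0.1 -1.7]
rear [109.6   0.7]
knob [115.3 -74.9]
stop [ -0.7 -19.3]
ft_force: [-0.4, -0.1, -0.1]
t 11.53 tcp tray mm [ 118.2 -108.6] z 121.7 F tray [-0.3 -0.2] -0.1 q [ 1.202e-01  9.927e-01  3.000e-04 -5.000e-04] w 0.0006
```

```bash
python3 -m crank '[[0,0.7,0,0,0,0,1],[0,0.6,0,0,0,0,1],[0,0.6,0,0,0,0,1],[0,0.6,0,0,0,0,1],[0,0.6,0,0,0,0,1]]' >/dev/null; python3 -c "
from h import *
st()"; python3 -m crank '[[0,0.4,0,0,0,0,1],[0,0.3,0,0,0,0,1],[0,0,0,0,0,0,1]]' >/dev/null; python3 -c "
from h import *
st()"
```

```text
t 12.15 tcp tray mm [119.  -78.3] z 121.7 F tray [-0.  -1.1] -0.1 q [ 1.206e-01  9.927e-01 -4.000e-04  4.000e-04] w 0.0009
t 12.53 tcp tray mm [118.4 -70.9] z 121.3 F tray [ 0.1 -0.3] 1.3 q [ 1.206e-01  9.927e-01  4.000e-04 -3.000e-04] w 0.0001
```

```bash
for k in 1 2 3; do python3 -m crank '[[0,0.2,0,0,0,0,1],[0,0,0,0,0,0,1]]' >/dev/null; python3 -c "
from h import *
st()"; done
```

```text
t 12.78 tcp tray mm [118.4 -69.3] z 121.3 F tray [ 0.8 -0.2] -0.2 q [ 1.206e-01  9.927e-01  2.000e-04 -3.000e-04] w 0.0005
t 13.03 tcp tray mm [118.5 -67.2] z 121.3 F tray [-0.5 -1. ] 0.2 q [ 1.206e-01  9.927e-01  1.000e-04 -2.000e-04] w 0.0005
t 13.28 tcp tray mm [118.6 -65.2] z 121.4 F tray [ 0.1 -1.6] -0.1 q [ 1.206e-01  9.927e-01  1.000e-04 -1.000e-04] w 0.0005
```

```bash
for k in 1 2 3 ; do python3 -m crank '[[0,0.2,0,0,0,0,1],[0,0,0,0,0,0,1]]' >/dev/null; python3 -c "
from h import *
st()"; done; python3 - <<'E'
from h import *
i=cams.camera_info("wrist");im=cams.camera("wrist")[:,:,::-1];cv2.imwrite("pics/w7.png",im);np.savez("w7.npz",K=i["intrinsics"],T=i["pose"])
E
```

```text
t 13.53 tcp tray mm [118.6 -63.1] z 121.5 F tray [-0.2 -0.5] -0.7 q [1.205e-01 9.927e-01 1.000e-04 0.000e+00] w 0.0005
t 13.78 tcp tray mm [118.6 -61.2] z 121.5 F tray [-0.6 -0.3] -0.3 q [1.206e-01 9.927e-01 1.000e-04 0.000e+00] w 0.0003
t 14.03 tcp tray mm [118.7 -59.6] z 121.5 F tray [-0.1 -2.5] -0.1 q [ 1.204e-01  9.927e-01 -3.000e-04  0.000e+00] w 0.001
```

View pics/w7.png

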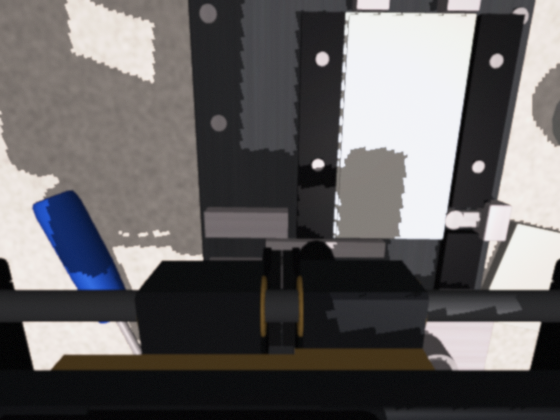

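The finger is pushing the knob (316,250) leftward, bar moving behind the plate. Continuing until the end stop shows in the force.

```bash
for k in 1 2 3 4; do python3 -m crank '[[0,0.1,0,0,0,0,1],[0,0,0,0,0,0,1]]' >/dev/null; python3 -c "
from h import *
st()"; done
```

```text
t 14.32 tcp tray mm [118.7 -59.4] z 121.5 F tray [-2.6 -5.3] -0.6 q [ 1.202e-01  9.927e-01 -9.000e-04  0.000e+00] w 0.0003
t 14.57 tcp tray mm [118.8 -59.2] z 121.6 F tray [-1.5 -7.9] -1.0 q [ 0.12    0.9928 -0.0016 -0.    ] w 0.0002
t 14.82 tcp tray mm [118.8 -59. ] z 121.6 F tray [ -2.7 -11.3] -0.9 q [ 1.197e-01  9.928e-01 -2.200e-03 -1.000e-04] w 0.0005
t 15.07 tcp tray mm [118.8 -58.8] z 121.6 F tray [ -2. -13.] -0.9 q [ 1.194e-01  9.928e-01 -2.900e-03 -1.000e-04] w 0.0003
```

End stop reached (TCP -59 ≈ knob -41 minus radii). Back off, lift, move aside and check numerically.

```bash
python3 -m crank '[[0,-1.5,0,0,0,0,1],[0,-1.5,0,0,0,0,1],[0,0,-5,0,0,0,1],[0,0,-5,0,0,0,1],[0,0,-5,0,0,0,1]]' |grep ft_; python3 -m crank '[[4,4.5,0,0,0,0,1],[4,4.5,0,0,0,0,1],[4,4.5,0,0,0,0,1],[3,5.4,0,0,0,0,1],[2,5.5,0,0,0,0,1]]' >/dev/null;python3 -m crank '[[0,5.5,0,0,0,0,1],[0,5.5,0,0,0,0,1],[0,5.5,0,0,0,0,1],[0,0,0,0,0,0,1],[0,0,0,0,0,0,1]]' >/dev/null; python3 - <<'E'
from h import *
st();i=cams.camera_info("top");im=cams.camera("top")[:,:,::-1].copy();cv2.imwrite("pics/top1.png",im)
K,T=i["intrinsics"],np.linalg.inv(i["pose"])
def px(x,y,z):
    w=np.r_[Ra()@[x/1000,y/1000]+V,z/1000,1];c=K@(T@w)[:3];return c[:2]/c[2]
a=cv2.imread("pics/top0.png")
def line(y,xs,z,m):
    print([int(cv2.getRectSubPix(m,(1,1),tuple(map(float,px(x,y,z)))).mean()) for x in xs])
print("plate along y=0, x -12..140 step 4");line(0,range(-12,141,4),38,im)
for y in(-15,15): line(y,range(-12,141,4),38,im)
print("row x=117,z=70, y -90..0 step 4: before/after")
for m in(a,im):
    print([int(cv2.getRectSubPix(m,(1,1),tuple(map(float,px(117,y,70)))).mean()) for y in range(-90,1,4)])
d=cv2.absdiff(a,im).max(2);M=cv2.inRange(d,35,255)
n,_,s,c=cv2.connectedComponentsWithStats(M)
print([(s[k].tolist()) for k in range(1,n) if s[k][4]>12])
E
```

```text
ft_force: [-0.3, 0.0, -0.4]
t 16.95 tcp tray mm [-52.5 322.9] z 271.3 F tray [-0.6 -1.2] 0.5 q [ 1.203e-01  9.927e-01 -2.000e-04 -6.000e-04] w 0.0001
plate along y=0, x -12..140 step 4
[66, 67, 69, 101, 141, 146, 145, 146, 145, 144, 142, 145, 146, 145, 146, 145, 145, 143, 145, 145, 143, 145, 145, 146, 144, 145, 146, 145, 146, 147, 136, 84, 75, 67, 65, 67, 66, 53, 55]
[73, 115, 126, 123, 131, 145, 142, 144, 145, 142, 145, 145, 144, 142, 145, 144, 145, 144, 146, 144, 145, 146, 145, 145, 144, 143, 143, 145, 145, 143, 126, 80, 122, 111, 76, 65, 63, 51, 55]
[63, 99, 128, 130, 143, 147, 148, 145, 145, 145, 146, 144, 146, 145, 145, 145, 145, 147, 145, 145, 147, 146, 145, 145, 143, 145, 147, 145, 145, 146, 137, 92, 66, 68, 67, 65, 66, 62, 54]
row x=117,z=70, y -90..0 step 4: before/after
[88, 72, 52, 44, 43, 44, 43, 62, 88, 91, 84, 83, 84, 80, 83, 76, 111, 129, 128, 128, 127, 128, 131]
[62, 65, 61, 64, 65, 59, 69, 90, 103, 106, 71, 49, 51, 50, 49, 76, 93, 101, 109, 99, 102, 105, 93]
[[6, 196, 291, 224, 22219], [319, 196, 20, 10, 121], [310, 216, 24, 25, 381], [17, 327, 13, 5, 22], [31, 328, 6, 3, 13], [27, 333, 45, 38, 1212], [298, 349, 8, 9, 36], [306, 359, 13, 11, 79], [297, 370, 29, 50, 530], [303, 378, 6, 14, 28], [289, 397, 6, 9, 16]]
```

The plate spans x 0–110 mm, the bar is behind it, and the knob has moved about 34 mm to y ≈ -40. Nothing else near the tray changed.

```bash
python3 -c "
from rig import ticket
print(ticket.hand_in())"
```

```text
the job is handed in; nothing more can be done
None
```

The plate sits flat against both stops and the latch is fully across behind it; the highest press I read on the ceramic was 10.4 N, and the job was handed in after about 17 s of robot time.

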